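Shut and latch the tin bin on the courtyard sorting table

ROBOT

A 6-joint arm with a two-finger parallel gripper is mounted at the origin on the work surface. World frame = base frame: x ahead of the robot, y to its left, z up, the work surface at z = 0. Lengths are in mm, angles in degrees, forces in N, time in s.
With the tool pointing down it reaches from about 300 to 850 mm from the base axis. Payload 4.2 kg.
Tool frame: the origin (TCP) lies midway between the tips of the shut fingers; the grasp point (between the pads) lies 19 mm behind it; x points along the fingers, z is the direction in which the jaws open and shut, and the axes are right-handed (so a half turn about x gives the same grasp; the last joint's range is limited). The gripper opens to 91 mm and grips with 3 to 60 N. Pads are 32 mm wide; open, the fingers measure 118 mm over their backs; the gripper's body (76 mm by 178 mm) begins 60 mm behind the grasp point.
Start: joints at [69.385, 18.312, 89.639, -0, 72.044, -1.146], TCP at [191.65, 542.138, 213.976] pointing down, gripper open.
Joint ranges: [-177.97, 177.97], [-48.28, 115.42], [12.27, 149.76], [-77.06, 257.06], [2.81, 150.46], [-146.56, 146.56]. Speed limits (degrees/s): [147.25, 147.25, 180, 180, 180, 180].

INTERFACE

Orientations are given as [roll, pitch, yaw] about the fixed x, y, z axes, in that order (R = Rz(yaw) Ry(pitch) Rx(roll)).
In Python, from workcell import env gives the robot as it stands.
- The arm moves only by the tool send_rows, never from a script. Its argument "commands" is a list that holds one entry, the list of rows, each a list of 6 numbers: the shift along the tool's x, y, z normalised to -1 to 1, where 1 is 0.1 m, then the turn, a rotation vector about the tool's x, y, z normalised to -1 to 1, where 1 is 2 pi rad. In form: [[[x, y, z, wx, wy, wz], ...]]. A call has 1 to 20 rows; each row is the pose to reach, as a shift and turn from the pose commanded when the call began, along the tool's axes at that moment, turning the shorter way round; what a row does not reach only later rows make up. A row lasts 1/8 s, in which the tool goes at most 62.5 mm and 10.7 degrees, less where a joint would pass 70% of its speed; a pose out of reach is approached as far as the arm can. A call with a number of a shift or a turn outside -1 to 1 is refused whole. A call with a gripper value outside its range is refused whole. "jaw" is the closure, from -1 (fully open) to 1 (shut), so that 0 is half open, set as the call begins (left out, the last holds). The fingers move at their own pace and stop on an object; "force" is the grip in N (left out, the last holds). Time passes only in rows, so rows that repeat a pose let the fingers close. It gives the time, the measured TCP pose, the force and the opening at its end, in the units of the state.
- env.state(): the state, without advancing time (a new reading comes with each control period).
- env.grab_frame(name): name is "scene" or "top" or "wrist"; returns (picture, depth): 420x560x3 uint8, red, green, blue; 420x560 float32, mm along the optical axis (not along the pixel's ray), 0 where there is no reading.
- env.get_calibration(name): a dict with "mtx" (3x3 intrinsics, pixels), "camera_from_world" (4x4, takes a point from world to camera coordinates). Camera axes: x right, y up, looking along -z (the intrinsics and any distortion apply to the point x, -y, -z); pixel columns grow to the right and rows downward; lengths in mm; the calibration is good to about 2 mm. A picture is of the moment at which its call begins: read the wrist's pose just before it. get_calibration takes no time and is no camera call; for the wrist camera it gives the pose at the moment of the call.
- env.job_done(): hands the job in, once; it reports no verdict.
The state is a dict: "time_s": time; "qpos": joint angles; "qvel": joint speeds; "effort": joint torques, N m; "ee_pos": TCP position; "ee_rot": TCP orientation; "force": force on the tool from outside, world axes, zero at the start; "torque": the same for the moment, N m; "gripper_width": finger opening in mm.
Only numpy, scipy, OpenCV 4.12 (cv2) and the standard library are available. Lean on these libraries where they do the work, as an engineer would, in place of code of your own. Each camera call takes 0.05 s, during which the arm holds its last target.

TASK

Push the tin bin's open lid fully shut, then flip the ball-ended latch lever, on the side opposite the hinge, past its middle towards the lid, so that it drops across and stays lying over the lid. Just push with the fingertips: do not lift, tip or drag the bin, and leave the bottles, tumbler and opener where they are.

Things in the scene. Friction and masses are not known exactly. Their poses are not given: they have to be found in the camera images.
- bin: Loose tin bin full of bottle caps, about 3 kg, 160 mm along its own x, 200 mm along its own y, rim 112 mm high. Origin: centre of its underside; z up. The lid hinges along its +x rim, the latch is at the middle of its -x wall. It stands with its +x side to within 30 degrees of the robot's right (world -y).
- lid (a joint): Lid hinge, rad: 0 = fully shut, up to 1.3 = open and leaning slightly over the bin; at 1.57 it would stand upright. A stiff hinge: it stays where it is left; about 1 to 2 N near its free edge moves it.
- lid_hinge (a point): Middle of the lid's hinge line, at (83, 0, 115) mm in the bin's frame; the line runs along the bin's y. The lid is a plain tin panel 206 mm wide (along the hinge), 168 mm from hinge to free edge, 6 mm thick, its underside in line with the hinge, with a shallow pressed panel (2 mm, look only) in its middle. Shut, its top is 121 mm above the table.
- lid_edge (a point): Middle of the lid's free edge, on its outer (upper) face, 168 mm from the hinge. When shut it lies beside the latch.
- latch (a joint): Latch lever, rad: 0 = open, leaning 0.75 rad (43 degrees) from vertical away from the bin (towards the bin's -x); 1.5 = latched, leaning 0.75 rad over the lid. Its heavy ball end (lever 0.32 kg) makes it a toggle: it rests firmly at either end, 0.75 (upright) is the middle, and beyond the middle it topples and snaps to the other end by itself. Moving it out of an end takes about 2 to 3 N level push on the ball.
- latch_pivot (a point): Pivot of the latch lever, at (-105, 0, 118) mm in the bin's frame; the axis runs along the bin's y. The lever sits between two small bracket cheeks (42 mm wide overall), whose tops are 127 mm above the table and which reach 34 mm out from the bin's wall.
- bottle_a: Yellow plastic bottle, 66 mm across, 180 mm high, standing loose on a white turntable 216 mm across whose top is 26 mm high; origin at the centre of its underside. Bystander.
- bottle_b: The second, identical yellow bottle on the turntable; origin at the centre of its underside. Bystander.
- tumbler: Glass tumbler with a green silicone lid on it, 78 mm across, 122 mm high; origin at the centre of its underside. Bystander.
- opener: Chrome bottle opener lying flat, about 125 mm long, 7 mm thick; origin under its middle. Bystander.
- latch_ball (a point): Centre of the steel ball, 40 mm across, on the end of the latch lever, 64 mm from the pivot. The lever below it is a dark steel flat bar 7 mm thick and 24 mm wide; a small foot on its lid side comes to rest on the lid. Open, the ball's centre is 165 mm above the table and 149 mm from the bin's centre (bin's -x); upright, 182 mm high and 105 mm from it; latched, 165 mm high and 61 mm from it.

How it is judged:
By the outcome, as a careful person would: the job done as asked, in the order asked, and still so for the second after the job is handed in, with the robot touching nothing.
It also fails if it takes over 45 s, if anything falls off the work surface, if the arm or the gripper's body presses on something with over 40 N, if the wrist force passes 120 N, or if a joint passes its speed limit or range.

## Working session

There is one attempt and no reset: what is moved stays moved. The work goes in short steps, Python scripts to look and compute and a tool call to move; the robot and the scene stay as the last step left them, time stands still between calls to the robot, and variables do not carry over. Pictures are saved under pics/ and viewed, and the job is handed in when it is done.

Besides the shell and the picture viewer there is one more tool, called after "Request:" as name(argument=value, ...) on one line, values as JSON. send_rows: Moves the arm, as the interface text tells. Its arguments: {"type":"object","properties":{"commands":{"type":"array","items":{"type":"array","items":{"type":"array","items":{"type":"number","minimum":-1,"maximum":1}}}},"jaw":{"type":"number"},"force":{"type":"number"}},"required":["commands"]}

```bash
ls; mkdir -p pics; cat > h.py <<'E'
import numpy as np, cv2
from workcell import env
def grab(n,tag):
    c=env.get_calibration(n); im,d=env.grab_frame(n)
    cv2.imwrite(f'pics/{tag}.png',cv2.cvtColor(im,cv2.COLOR_RGB2BGR)); np.savez(f'{tag}.npz',im=im,d=d,K=c['mtx'],T=c['camera_from_world'])
def load(tag): return np.load(f'{tag}.npz')
def cloud(f):
    d=f['d'].astype(float);K=f['K'];v,u=np.mgrid[0:d.shape[0],0:d.shape[1]]
    X=(u-K[0,2])/K[0,0]*d;Y=-(v-K[1,2])/K[1,1]*d
    P=np.stack([X,Y,-d,np.ones_like(d)],-1)
    return (P@np.linalg.inv(f['T']).T)[...,:3]
E
python3 - <<'E'
from h import *
for n in ['scene','top']: grab(n,n+'0')
s=env.state()
print({k:np.round(v,2) for k,v in s.items()})
E
```

```text
pics
{'time_s': np.float64(0.1), 'qpos': array([69.38, 18.35, 89.7 ,  0.  , 72.04, -1.15]), 'qvel': array([ 0.05, -0.01, -0.23,  0.02,  0.13,  0.04]), 'effort': array([ 0.000e+00, -4.133e+01, -2.325e+01,  7.000e-02,  4.000e-02,
       -0.000e+00]), 'ee_pos': array([191.49, 541.69, 213.21]), 'ee_rot': array([ 178.59,   89.91, -110.88]), 'force': array([-0.01, -0.68, -0.66]), 'torque': array([-0.04,  0.01,  0.03]), 'gripper_width': np.float64(91.3)}
```

View pics/scene0.png

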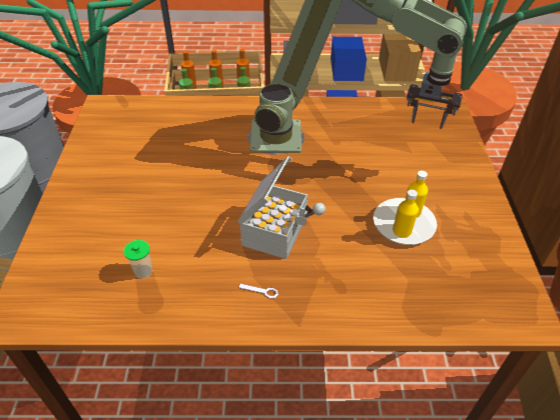

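View pics/top0.png

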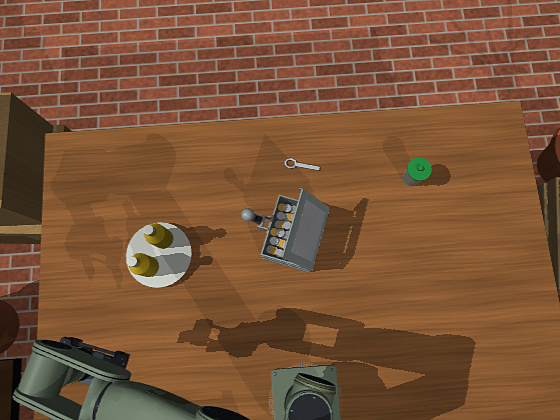

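The top view shows the bin around (293,230), the open lid to its right with its outer face visible, and the ball at (249,215). In both views the bottles are well to the left and the tumbler is to the right. Next I'll measure the positions.

```bash
python3 - <<'E'
from h import *
for t in ['top0','scene0']:
    f=load(t);P=cloud(f);
    print(t,'cam',np.round(np.linalg.inv(f['T'])[:3,3]),f['K'][0,0])
    im=f['im']
    m=(P[...,2]>20)&(P[...,0]>300)&(P[...,0]<750)&(abs(P[...,1])<260)&(f['d']>0)
    n,l,st,c=cv2.connectedComponentsWithStats(m.astype(np.uint8))
    for i in range(1,n):
        if st[i,4]>50:
            Q=P[l==i];print(st[i],np.round(Q.min(0)),np.round(Q.max(0)),np.round(Q.mean(0)))
    np.save(t+'_P.npy',P)
f=load('top0');P=np.load('top0_P.npy')
for v in range(186,276,6):
    print(v,' '.join('%d:%d,%d,%d'%(u,*P[v,u]) for u in range(238,334,6) if P[v,u,2]>20))
im=cv2.cvtColor(f['im'],cv2.COLOR_RGB2BGR)[170:290,220:350]
cv2.imwrite('pics/topc.png',cv2.resize(im,None,fx=5,fy=5,interpolation=cv2.INTER_CUBIC))
im=cv2.cvtColor(load('scene0')['im'],cv2.COLOR_RGB2BGR)[150:270,220:350]
cv2.imwrite('pics/scenec.png',cv2.resize(im,None,fx=5,fy=5,interpolation=cv2.INTER_CUBIC))
E
```

```text
top0 cam [ 282.   44. 1547.] 464.5638161244523
[ 241  188   89   84 4069] [ 396. -118.   26.] [640. 156. 265.] [518.   3. 151.]
scene0 cam [1698.   10. 1331.] 518.2015051648357
[ 237  157   88   98 3980] [ 398. -119.   20.] [646. 154. 262.] [542.   0. 106.]
186 
192 304:609,-35,251
198 280:637,33,82 286:630,14,103 292:626,-4,115 304:594,-34,240 310:598,-53,217 316:604,-73,186
204 280:619,34,73 286:615,15,82 292:618,-4,66 298:573,-15,256 304:577,-33,233 310:579,-51,220 316:585,-72,187 322:591,-93,156
210 244:584,144,178 250:583,126,178 274:592,55,111 280:598,36,76 286:598,16,73 292:597,-2,68 298:557,-14,251 304:560,-32,230 310:565,-51,201 316:568,-71,182 322:573,-91,153 328:577,-113,126
216 244:565,145,182 250:564,127,178 256:569,111,147 262:573,93,121 268:571,75,129 274:578,56,86 280:579,37,76 286:578,18,72 292:575,-1,78 298:540,-12,249 304:544,-31,221 310:548,-50,198 316:551,-70,174 322:555,-90,149
222 256:552,112,139 262:555,95,120 274:563,58,63 280:559,38,74 286:557,19,79 292:522,5,256 298:525,-12,236 304:527,-30,219 310:530,-49,193 316:534,-69,166 322:537,-89,143
228 262:536,96,1
[... 262 characters left out ...]
0:498,-47,173 316:500,-67,149 322:503,-88,122
240 268:505,81,67 274:502,62,78 280:500,42,79 286:473,26,253 292:475,8,234 298:475,-8,224 304:477,-27,198 310:480,-46,170 316:483,-66,141
246 268:485,82,70 274:485,63,63 280:482,44,74 286:455,27,260 292:457,10,234 298:460,-7,204 304:461,-26,187 310:463,-45,167 316:465,-65,139
252 262:462,101,113 268:465,83,74 274:464,64,72 280:461,45,82 286:440,28,248 292:441,11,227 298:443,-6,203 304:445,-25,179 310:446,-44,153 316:448,-64,127
258 268:447,85,67 274:441,65,112 280:444,46,67 286:423,29,245 292:425,12,218 298:426,-5,198 304:427,-23,175 310:429,-43,144
264 286:426,29,46 292:419,11,102 298:410,-4,188 304:411,-23,164 310:412,-42,141
270 304:404,-27,31
```

View pics/topc.png

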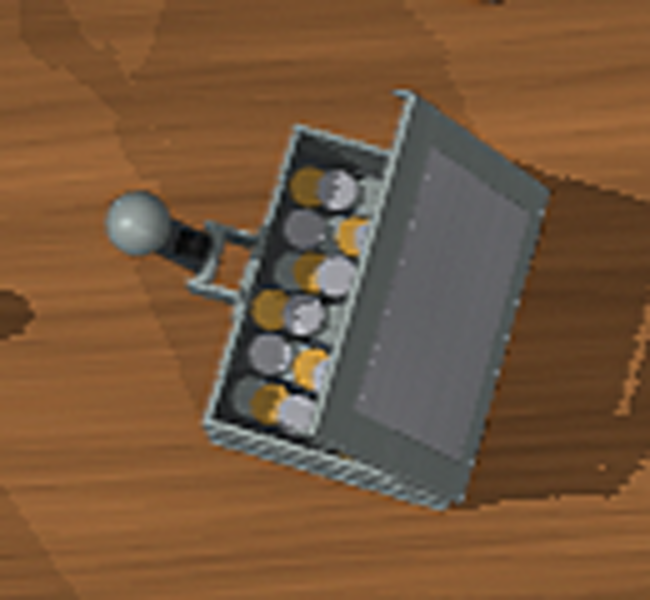

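View pics/scenec.png

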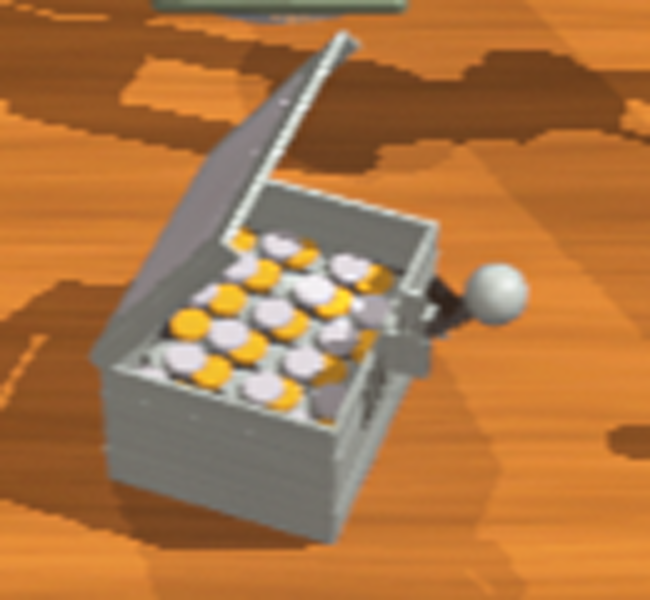

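```bash
python3 - <<'E'
from h import *
from scipy.optimize import least_squares
f=load('top0');P=np.load('top0_P.npy')
# lid polygon
poly=np.array([[302,194],[326,211],[311,266],[288,255]],np.int32)
m=np.zeros(P.shape[:2],np.uint8);cv2.fillConvexPoly(m,poly,1);m=cv2.erode(m,np.ones((3,3)))
Q=P[m>0]; 
for _ in range(4):
    c=np.median(Q,0) if 0 else Q.mean(0);n=np.linalg.svd(Q-c)[2][2];n*=np.sign(-n[1]);r=(Q-c)@n;Q=Q[abs(r)<10]
print('lid n',n,'rms',r.std(),'yaw of n',np.degrees(np.arctan2(n[1],n[0])),'tilt',np.degrees(np.arccos(n[2])),len(Q))
# rays to heights
def cast(f,u,v,z):
    K=f['K'];Ti=np.linalg.inv(f['T']);d=Ti[:3,:3]@np.array([(u-K[0,2])/K[0,0],-(v-K[1,2])/K[1,1],-1]);o=Ti[:3,3];return o+d*(z-o[2])/d[2]
def tc(x,y): return 220+x/5-.4,170+y/5-.4
for nm,x,y,z in [('wallfar',297,127,112),('wallnear',207,420,112),('ball',138,222,165),('lidedge far',403,93,278),('lidedge near',318,434,278),('hinge far',548,190,115),('hinge near',460,503,115)]:
    print(nm,np.round(cast(f,*tc(x,y),z),1))
g=load('scene0')
def sc(x,y): return 220+x/5-.4,150+y/5-.4
for nm,x,y,z in [('ball',497,294,165),('wallfar',437,222,112),('wallnear(+y corner)',334,430,112),('hinge +y',112,366,112)]:
    print('scene',nm,np.round(cast(g,*sc(x,y),z),1))
print(P[166:170,290:292])
E
```

```text
lid n [-0.29214194 -0.7864683   0.54416973] rms 1.5789238711619928 yaw of n -110.37804510108698 tilt 57.03205566014288 509
wallfar [640.1  36.1 112. ]
wallnear [457.6 104.6 112. ]
ball [574.5 136.9 165. ]
lidedge far [614.1 -24.  278. ]
lidedge near [425.3  37.5 278. ]
hinge far [ 587.2 -119.1  115. ]
hinge near [395.3 -47.2 115. ]
scene ball [571.8 138.8 165. ]
scene wallfar [453.5 107.8 112. ]
scene wallnear(+y corner) [639.  37. 112.]
scene hinge +y [ 585.9 -103.8  112. ]
[[[ 7.68894948e+02 -9.80536357e+00  5.60675508e-01]
  [ 7.70069068e+02 -1.34408578e+01 -3.96162837e+00]]

 [[ 7.65165048e+02 -9.52492823e+00  9.09799095e-01]
  [ 7.63200314e+02 -1.27882436e+01  6.39670096e+00]]

 [[ 7.61444291e+02 -9.24531908e+00  1.24593560e+00]
  [ 7.61993954e+02 -1.28029794e+01 -1.33027142e+00]]

 [[ 7.58938745e+02 -9.10072413e+00 -2.34645318e+00]
  [ 7.58188279e+02 -1.25109027e+01 -7.20802495e-01]]]
```

```bash
cat >> h.py <<'E'
from scipy.spatial.transform import Rotation as Ro
C=np.array([520,-3.5,0]);YAW=np.radians(-110.5)
XB=np.array([np.cos(YAW),np.sin(YAW),0]);YB=np.array([-XB[1],XB[0],0])
def b2w(x,y,z): return C+XB*x+YB*y+[0,0,z]
def toolrow(R,p0,p1): return R.T@(np.array(p1)-p0)/100
E
python3 - <<'E'
from h import *
s=env.state();R=Ro.from_euler('xyz',s['ee_rot'],degrees=True).as_matrix();print(R.round(3))
best=None
for sg in (1,-1):
    z=sg*XB;x=np.array([0,0,-1.]);D=np.stack([x,np.cross(z,x),z],1)
    print(sg,np.round(Ro.from_matrix(R.T@D).as_rotvec()/2/np.pi,4),np.degrees(np.linalg.norm(Ro.from_matrix(R.T@D).as_rotvec())))
p0=[191.65,542.138,213.976]
for w in [(45,0,340),(45,0,260)]: print(w,b2w(*w).round(),toolrow(R,p0,b2w(*w)).round(3))
f=load('top0')
for v,u in [(236,157),(263,143),(255,178)]: print(np.load('top0_P.npy')[v,u].round())
E
```

```text
[[-0.001 -0.943  0.333]
 [-0.001  0.333  0.943]
 [-1.     0.    -0.002]]
1 [-4.971e-01  0.000e+00 -4.000e-04] 178.9683684108324
-1 [ 0.0029 -0.0003 -0.    ] 1.0357052725927383
(45, 0, 340) [504. -46. 340.] [-1.253 -4.906 -4.502]
(45, 0, 260) [504. -46. 260.] [-0.453 -4.906 -4.501]
[528. 414. 155.]
[449. 456. 160.]
[483. 380.  28.]
```

Request:
send_rows(commands=[[[-0.5,-0.2,-0.2,0.0029,0,0],[-0.9,-0.5,-0.5,0.0029,0,0],[-1,-0.8,-0.8,0.0029,0,0],[-1,-1,-0.9,0.0029,0,0]]], jaw=1, force=20)

```text
time_s: 0.6
ee_pos: [256.5, 422.4, 315.3]
ee_rot: [-19.5, 89.9, 50.0]
force: [0.5, -0.4, -0.2]
gripper_width: 54.3
```

Request:
send_rows(commands=[[[-0.1,-0.4,-0.4,0,0,0],[-0.25,-0.7,-0.7,0,0,0],[-0.25,-1,-0.95,0,0,0]]])

```text
time_s: 0.98
ee_pos: [316.9, 298.7, 339.9]
ee_rot: [-29.5, 89.9, 40.0]
force: [0.4, 0.9, -0.1]
gripper_width: 24.1
```

Request:
send_rows(commands=[[[0,-0.4,-0.4,0,0,0],[0,-0.7,-0.7,0,0,0],[0,-1,-0.95,0,0,0]]])

```text
time_s: 1.35
ee_pos: [376.8, 174.3, 338.8]
ee_rot: [114.9, 90.0, -175.6]
force: [0.2, 0.8, -0.8]
gripper_width: 0.5
```

Request:
send_rows(commands=[[[0,-0.4,-0.4,0,0,0],[0,-0.7,-0.7,0,0,0],[0,-1,-0.95,0,0,0],[0,-1,-0.95,0,0,0]]])

```text
time_s: 1.85
ee_pos: [437.7, 50.1, 338.3]
ee_rot: [128.1, 89.9, -162.6]
force: [-0.7, 0.9, -0.1]
gripper_width: 0.3
```

```bash
cat > n.py <<'E'
from h import *
import sys
s=env.state();R=Ro.from_euler('xyz',s['ee_rot'],degrees=True).as_matrix()
d=s['ee_pos']-C;print('t',s['time_s'],'bin TCP',(d@XB).round(1),(d@YB).round(1),d[2].round(1),'force',s['force'].round(1), 'bin x,y',(s['force']@XB).round(1),(s['force']@YB).round(1))
z=-XB;x=np.array([0,0,-1.]);D=np.stack([x,np.cross(z,x),z],1)
print('rot',np.round(Ro.from_matrix(R.T@D).as_rotvec()/2/np.pi,4))
for a in sys.argv[1:]:
    w=[float(v) for v in a.split(',')];print(a,toolrow(R,s['ee_pos'],b2w(*w)).round(3))
E
python3 n.py 45,0,340 45,0,260
```

```text
t 1.85 bin TCP -21.4 -95.9 338.3 force [-0.7  0.9 -0.1] bin x,y -0.6 -0.9
rot [-0.0007 -0.0001 -0.0002]
45,0,340 [-0.018 -0.962 -0.66 ]
45,0,260 [ 0.782 -0.963 -0.659]
```

Request:
send_rows(commands=[[[0,-0.5,-0.5,0,0,0],[0,-0.96,-0.66,0,0,0],[0.4,-0.96,-0.66,0,0,0],[0.8,-0.96,-0.66,0,0,0],[0.8,-0.96,-0.66,0,0,0],[0.8,-0.96,-0.66,0,0,0]]])

```text
time_s: 2.6
ee_pos: [504.5, -42.9, 260.5]
ee_rot: [-67.6, 89.9, 1.9]
force: [0.2, -0.5, -0.0]
gripper_width: 0.5
```

```bash
python3 n.py 41,0,215 5,0,175 -14,0,121; python3 - <<'E'
from h import *
grab('scene','s1')
E
```

```text
t 2.6 bin TCP 42.4 -0.7 260.5 force [ 0.2 -0.5 -0. ] bin x,y 0.4 0.3
rot [0.0001 0.0001 0.0003]
41,0,215 [ 0.455 -0.006  0.013]
5,0,175 [ 0.855 -0.005  0.373]
-14,0,121 [ 1.395 -0.004  0.562]
```

View pics/s1.png

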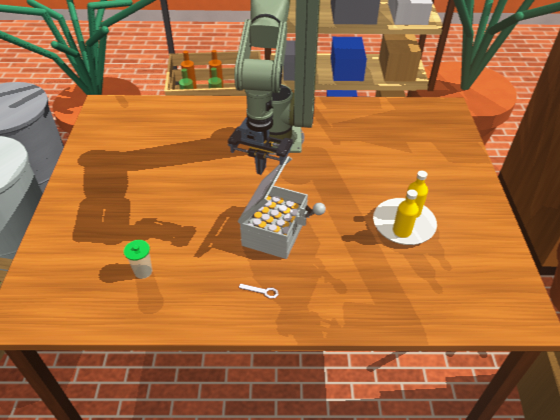

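The shut fingers at (262,165) are just behind and above the lid's outer face, and nothing has been disturbed. Now I'll press along the lid's arc.

Request:
send_rows(commands=[[[0.2,0,0.01,0,0,0],[0.4,0,0.02,0,0,0],[0.5,0,0.08,0,0,0],[0.6,0,0.16,0,0,0],[0.7,0,0.25,0,0,0],[0.8,0,0.33,0,0,0],[0.9,0,0.4,0,0,0],[0.95,0,0.43,0,0,0]]])

```text
time_s: 3.65
ee_pos: [518.8, -2.7, 163.1]
ee_rot: [97.6, 89.9, 167.1]
force: [0.1, 0.4, 1.5]
gripper_width: 0.2
```

```bash
python3 n.py -14,0,125 -14,0,119
```

```text
t 3.65 bin TCP -0.3 -1.4 163.1 force [0.1 0.4 1.5] bin x,y -0.4 -0.1
rot [ 0.     -0.     -0.0001]
-14,0,125 [ 0.381 -0.014  0.137]
-14,0,119 [ 0.441 -0.014  0.137]
```

Request:
send_rows(commands=[[[0.1,0,0.05,0,0,0],[0.2,0,0.09,0,0,0],[0.28,0,0.12,0,0,0],[0.34,0,0.14,0,0,0],[0.38,0,0.15,0,0,0],[0.4,0,0.15,0,0,0],[0.41,0,0.15,0,0,0],[0.41,0,0.15,0,0,0]]])

```text
time_s: 4.65
ee_pos: [524.2, 10.7, 123.0]
ee_rot: [-62.6, 90.0, 6.9]
force: [-0.1, -0.0, 0.4]
gripper_width: 0.7
```

Request:
send_rows(commands=[[[0.01,0,0,0,0,0],[0.02,0,0,0,0,0],[0.03,0,0,0,0,0],[0.03,0,0,0,0,0]]])

```text
time_s: 5.15
ee_pos: [524.3, 10.8, 121.2]
ee_rot: [-60.8, 89.9, 8.7]
force: [-1.9, -0.4, 7.2]
gripper_width: 0.6
```

Request:
send_rows(commands=[[[0.01,0,0,0,0,0],[0.01,0,0,0,0,0]]])

```text
time_s: 5.4
ee_pos: [524.4, 10.8, 121.1]
ee_rot: [-64.0, 89.9, 5.5]
force: [-3.6, 0.9, 14.4]
gripper_width: 0.8
```

Request:
send_rows(commands=[[[-0.3,0,0,0,0,0],[-0.8,0,0,0,0,0],[-1,0,-0.2,0,0,0],[-1,0,-0.6,0,0,0],[-1,0,-1,0,0,0],[-1,0,-1,0,0,0],[-1,0,-1,0,0,0]]])

```text
time_s: 6.28
ee_pos: [489.3, -82.7, 218.8]
ee_rot: [2.8, 90.0, 72.3]
force: [-0.4, -0.3, -0.5]
gripper_width: 0.6
```

```bash
python3 - <<'E'
from h import *
grab('scene','s2');grab('top','t2')
im=cv2.cvtColor(load('s2')['im'],cv2.COLOR_RGB2BGR)[150:270,220:350]
a=cv2.resize(im,None,fx=3,fy=3,interpolation=cv2.INTER_CUBIC)
im=cv2.cvtColor(load('t2')['im'],cv2.COLOR_RGB2BGR)[170:290,220:350]
b=cv2.resize(im,None,fx=3,fy=3,interpolation=cv2.INTER_CUBIC)
cv2.imwrite('pics/c2.png',np.hstack([a,b]))
P=cloud(load('t2'))
for v in range(192,276,6):
    print(v,' '.join('%d:%d,%d,%d'%(u,*P[v,u]) for u in range(238,334,6) if P[v,u,2]>20))
E
python3 n.py
```

```text
192 316:521,-40,590 322:521,-53,585 328:520,-65,586
198 280:627,33,121 286:626,14,122 292:626,-4,116 316:506,-38,598 322:507,-51,590 328:506,-64,592
204 274:609,53,123 280:608,35,121 286:606,16,123 292:605,-2,121 298:603,-21,125 304:602,-40,122 310:497,-25,586 316:492,-36,602 322:493,-49,595 328:492,-62,594
210 244:584,144,181 250:583,126,177 274:590,55,123 280:589,36,121 286:587,17,123 292:587,-1,117 298:537,-9,344 304:538,-26,336 310:484,-24,585 316:479,-35,604 322:481,-49,592 328:480,-61,591
216 244:565,145,183 250:565,128,174 256:569,111,148 262:574,93,121 268:570,74,131 274:571,56,122 280:568,37,126 286:568,18,120 292:568,0,117 298:522,-8,341 304:520,-24,342 310:470,-23,590 316:465,-33,610 322:469,-48,587 328:468,-61,585
222 256:553,113,136 262:553,94,129 274:552,57,122 280:551,39,120 286:550,20,119 292:547,1,123 298:505,-7,341 304:504,-23,344 310:453,-20,614 316:452,-32,613 322:459,-49,569 328:458,-61,572
228 262:536,96,117 268:534,77,122 274:532,58,124 280:531,40,124 286:530,21,122 292:491,9,337 298:490,-6,340 304:489,-22,335 310:440,-18,619 316:439,-30,620 322:466,-58,451 328
[... 428 characters left out ...]
:473,25,125 292:472,7,122 298:471,-11,122 304:470,-29,123 310:401,-14,634 316:468,-66,120
252 262:461,100,120 268:460,82,118 274:458,63,121 280:456,45,127 286:456,27,118 292:454,8,125 298:453,-9,123 304:452,-28,120 310:389,-13,639
258 268:447,85,66 274:439,65,123 280:438,46,122 286:437,28,121 292:436,10,118 298:434,-8,126 304:433,-26,122 310:376,-12,644 316:377,-24,634 322:375,-36,639
264 286:426,28,41 292:417,11,123 298:416,-6,119 304:415,-25,121 310:365,-11,643 316:364,-23,641 322:363,-34,643 328:362,-46,644
270 304:359,-1,584 310:353,-10,645 316:353,-22,634 322:352,-33,646 328:350,-44,654
t 6.375 bin TCP 84.4 -1.1 218.8 force [ 0.4  0.4 -0.3] bin x,y -0.5 0.3
rot [ 0.0001  0.0001 -0.    ]
```

View pics/c2.png

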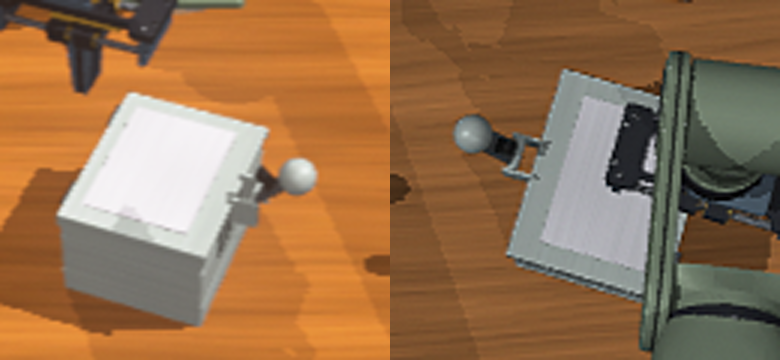

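The lid lies flat at about 122 mm across its top, and the bin hasn't moved. The ball is still open on the -x side (right in the scene crop, left in the top crop). Next I'll go up and over the ball to its outer side.

Request:
send_rows(commands=[[[-0.5,0,0.2,0,0,0],[-0.7,0,0.6,0,0,0],[-0.7,0,1,0,0,0]]])

```text
time_s: 6.75
ee_pos: [525.7, 12.6, 291.1]
ee_rot: [-67.1, 89.7, 2.4]
force: [-0.2, -0.1, -0.6]
gripper_width: 0.4
```

Request:
send_rows(commands=[[[0,0,0.5,0,0,0],[0,0,1,0,0,0]]])

```text
time_s: 7.0
ee_pos: [559.7, 107.0, 288.9]
ee_rot: [-48.2, 90.0, 21.3]
force: [0.6, -0.4, 0.2]
gripper_width: 0.3
```

Request:
send_rows(commands=[[[0,0,0.5,0,0,0],[0,0,0.9,0,0,0],[0,0,0.9,0,0,0],[0,0,0.9,0,0,0]]])

```text
time_s: 7.5
ee_pos: [590.3, 189.0, 288.6]
ee_rot: [151.6, 89.9, -138.8]
force: [0.1, -0.2, 0.1]
gripper_width: 0.6
```

```bash
python3 n.py -205,0,240 -205,0,158
```

```text
t 7.5 bin TCP -204.9 -1.5 288.6 force [ 0.1 -0.2  0.1] bin x,y 0.1 0.2
rot [ 0.0002 -0.0002 -0.0001]
-205,0,240 [ 0.486 -0.016  0.001]
-205,0,158 [ 1.306 -0.016  0.002]
```

Request:
send_rows(commands=[[[0.4,-0.01,0,0,0,0],[0.8,-0.015,0,0,0,0],[1,-0.015,0,0,0,0]]])

```text
time_s: 7.88
ee_pos: [590.7, 186.6, 187.0]
ee_rot: [132.1, 89.8, -158.5]
force: [-0.1, -0.5, 0.6]
gripper_width: 0.7
```

Request:
send_rows(commands=[[[0.2,0,0,0,0,0],[0.3,0,0,0,0,0],[0.3,0,0,0,0,0],[0.3,0,0,0,0,0]]])

```text
time_s: 8.38
ee_pos: [592.7, 188.1, 160.1]
ee_rot: [-53.0, 89.9, 16.4]
force: [0.5, -0.6, -0.2]
gripper_width: 0.4
```

```bash
python3 n.py -185,0,158 -122,0,158;python3 - <<'E'
from h import *
grab('scene','s3')
im=cv2.cvtColor(load('s3')['im'],cv2.COLOR_RGB2BGR)[110:260,220:420]
cv2.imwrite('pics/s3c.png',cv2.resize(im,None,fx=4,fy=4,interpolation=cv2.INTER_CUBIC))
E
```

```text
t 8.375 bin TCP -204.9 1.0 160.1 force [ 0.5 -0.6 -0.2] bin x,y 0.4 0.7
rot [-0.0001  0.0002  0.0002]
-185,0,158 [ 0.02   0.01  -0.199]
-122,0,158 [ 0.02   0.009 -0.829]
```

View pics/s3c.png

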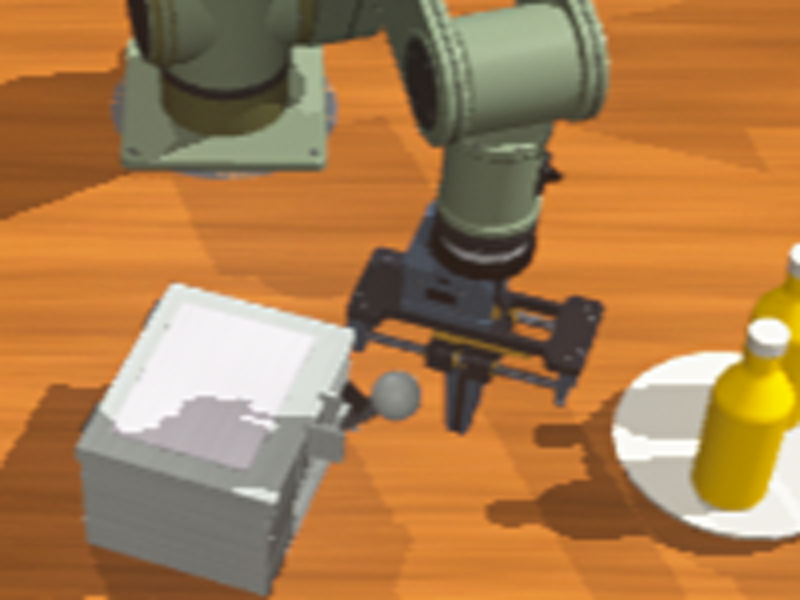

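The fingers are just outside the ball (crop (455,400), ball (395,395)), with space around them. Next I'll push slowly towards the lid.

Request:
send_rows(commands=[[[0,0,-0.08,0,0,0],[0,0,-0.16,0,0,0],[0,0,-0.22,0,0,0],[0,0,-0.28,0,0,0],[0,0,-0.34,0,0,0],[0,0,-0.4,0,0,0]]])

```text
time_s: 9.18
ee_pos: [582.1, 160.1, 164.5]
ee_rot: [-11.0, 88.6, 58.3]
force: [-0.2, 27.0, 20.5]
gripper_width: 0.5
```

Request:
send_rows(commands=[[[0,0,-0.06,0,0,0],[0,0,-0.12,0,0,0],[0,0,-0.18,0,0,0],[0,0,-0.24,0,0,0],[0,0,-0.28,0,0,0],[0,0,-0.28,0,0,0]]])

```text
time_s: 9.93
ee_pos: [569.6, 125.7, 162.1]
ee_rot: [-57.2, 89.6, 12.4]
force: [-0.3, -0.2, 0.0]
gripper_width: 0.7
```

```bash
python3 n.py -122,0,158;python3 - <<'E'
from h import *
grab('scene','s4')
im=cv2.cvtColor(load('s4')['im'],cv2.COLOR_RGB2BGR)[110:260,220:420]
cv2.imwrite('pics/s4c.png',cv2.resize(im,None,fx=4,fy=4,interpolation=cv2.INTER_CUBIC))
E
```

```text
t 9.925 bin TCP -138.4 1.2 162.1 force [-0.3 -0.2  0. ] bin x,y 0.3 -0.2
rot [0.0003 0.0006 0.0009]
-122,0,158 [ 0.04   0.012 -0.164]
```

View pics/s4c.png

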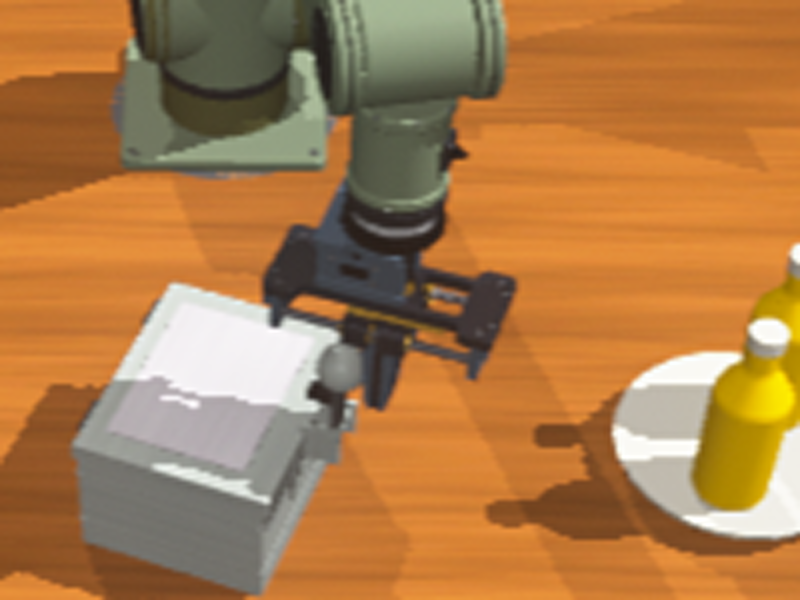

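```bash
python3 - <<'E'
from h import *
a=load('s2')['im'];b=load('s4')['im'];c=load('s3')['im']
f=lambda i:cv2.cvtColor(i,cv2.COLOR_RGB2BGR)[175:260,230:330]
cv2.imwrite('pics/cmp.png',cv2.resize(np.hstack([f(c),f(b)]),None,fx=4,fy=4,interpolation=cv2.INTER_CUBIC))
g=lambda i:cv2.cvtColor(i,cv2.COLOR_RGB2GRAY)[228:254,234:286].astype(np.float32)
print(cv2.phaseCorrelate(g(c),g(b)),cv2.phaseCorrelate(g(a),g(c)))
E
```

```text
((-0.6191493608437852, 1.0016799599314439), 0.6486297206051229) ((-0.08549926768255034, 0.7873552006728222), 0.7766957212704526)
```

View pics/cmp.png

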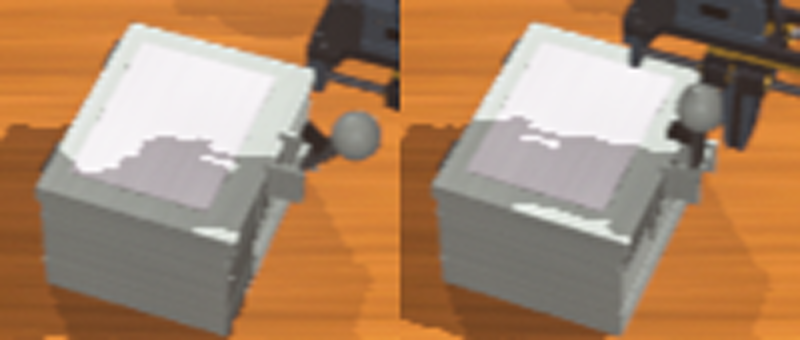

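The bin slid by about 1 px (a few mm) during the first part of that push, when the tapered finger bore down on the ball. The lever is now about upright with no force on it, so I'll continue gently.

Request:
send_rows(commands=[[[0,0,-0.02,0,0,0],[0,0,-0.04,0,0,0],[0,0,-0.06,0,0,0],[0,0,-0.06,0,0,0]]])

```text
time_s: 10.48
ee_pos: [566.1, 118.4, 158.5]
ee_rot: [119.1, 90.0, -171.5]
force: [-0.2, 0.6, 0.0]
gripper_width: 0.4
```

```bash
python3 n.py;python3 - <<'E'
from h import *
grab('scene','s5')
im=cv2.cvtColor(load('s5')['im'],cv2.COLOR_RGB2BGR)[110:260,220:420]
cv2.imwrite('pics/s5c.png',cv2.resize(im,None,fx=4,fy=4,interpolation=cv2.INTER_CUBIC))
E
```

```text
t 10.475 bin TCP -130.3 0.4 158.5 force [-0.2  0.6  0. ] bin x,y -0.5 -0.4
rot [-0.0001 -0.0001 -0.0001]
```

View pics/s5c.png

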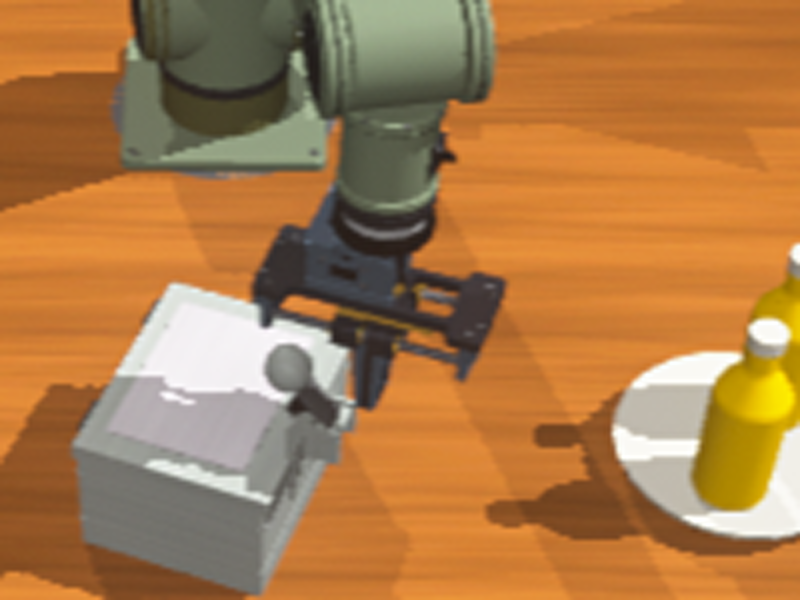

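The lever has toppled over the lid (ball at crop (288,367)). Now I'll back off and rise clear.

Request:
send_rows(commands=[[[0,0,0.2,0,0,0],[0,0,0.5,0,0,0],[-0.3,0,0.6,0,0,0],[-0.8,0,0.7,0,0,0],[-1,0,0.7,0,0,0],[-1,0,0.7,0,0,0]]])

```text
time_s: 11.28
ee_pos: [591.8, 186.1, 260.7]
ee_rot: [-47.2, 89.7, 22.4]
force: [0.2, -0.7, 0.2]
gripper_width: 0.2
```

Request:
send_rows(commands=[[[-0.4,0,0,0,0,0],[-0.8,0,0,0,0,0],[-0.8,0.5,0,0,0,0],[-0.8,1,0,0,0,0],[-0.8,1,0,0,0,0],[-0.8,1,0,0,0,0],[-0.8,1,0,0,0,0]]])

```text
time_s: 12.15
ee_pos: [498.0, 219.3, 338.0]
ee_rot: [138.6, 89.9, -152.0]
force: [0.5, 0.3, -0.4]
gripper_width: 0.4
```

```bash
python3 n.py;python3 - <<'E'
from h import *
grab('scene','s6');grab('top','t6')
f=lambda n,s:cv2.resize(cv2.cvtColor(load(n)['im'],cv2.COLOR_RGB2BGR)[s],None,fx=3,fy=3,interpolation=cv2.INTER_CUBIC)
S=np.s_[150:270,220:350];T=np.s_[170:290,220:350]
cv2.imwrite('pics/c6.png',np.hstack([f('s6',S),f('t6',T)]))
P=cloud(load('t6'));Q=cloud(load('t2'))
def cast(f,u,v,z):
    K=f['K'];Ti=np.linalg.inv(f['T']);d=Ti[:3,:3]@np.array([(u-K[0,2])/K[0,0],-(v-K[1,2])/K[1,1],-1]);o=Ti[:3,3];return o+d*(z-o[2])/d[2]
# lid plane and outline vs before
for nm,X in (('before',Q),('after',P)):
    m=(abs(X[...,2]-121)<12)&(X[...,0]>380)&(X[...,0]<680)&(abs(X[...,1])<130)
    n,l,st,c=cv2.connectedComponentsWithStats(m.astype(np.uint8));i=1+st[1:,4].argmax()
    cnt=cv2.findContours((l==i).astype(np.uint8),0,2)[0][0]
    b=cv2.boxPoints(cv2.minAreaRect(cnt));print(nm,[cast(load('t6'),*p,121)[:2].round() for p in b])
    W=X[l==i];A=np.c_[W[:,:2]-W[:,:2].mean(0),np.ones(len(W))];print(np.linalg.lstsq(A,W[:,2],rcond=None)[0].round(4))
m=(P[...,2]>150)&(P[...,2]<195)&(P[...,0]>480)&(P[...,0]<640)&(P[...,1]>-20)&(P[...,1]<160)
print('ball',P[m].mean(0).round(1), ((P[m].mean(0)-C)@XB).round(1),P[m].max(0).round(0))
# change of bystanders
d=cv2.absdiff(load('top0')['im'],load('t6')['im']).max(2)
for nm,s in dict(opener=np.s_[150:178,280:325],tumb=np.s_[155:190,402:435],table=np.s_[220:290,122:195]).items(): print(nm,(d[s]>40).sum())
E
```

```text
t 12.15 bin TCP -201.0 -98.7 338.0 force [ 0.5  0.3 -0.4] bin x,y -0.5 0.4
rot [-0.0002 -0.0001 -0.0001]
before [array([429., 130.]), array([655.,  96.]), array([628., -64.]), array([403., -24.])]
[-1.000000e-03 -7.900000e-03  1.224223e+02]
after [array([464., 138.]), array([660.,  67.]), array([ 584., -125.]), array([393., -48.])]
[3.800000e-03 1.500000e-03 1.224977e+02]
ball [541.5  52.3 177.6] -59.8 [561.  76. 191.]
opener 1
tumb 0
table 922
```

View pics/c6.png

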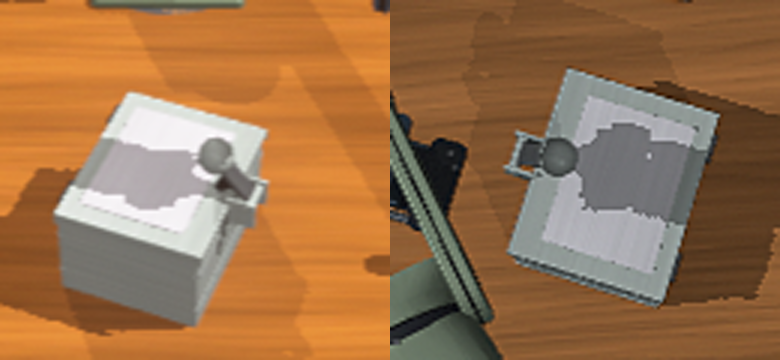

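View pics/t6.png

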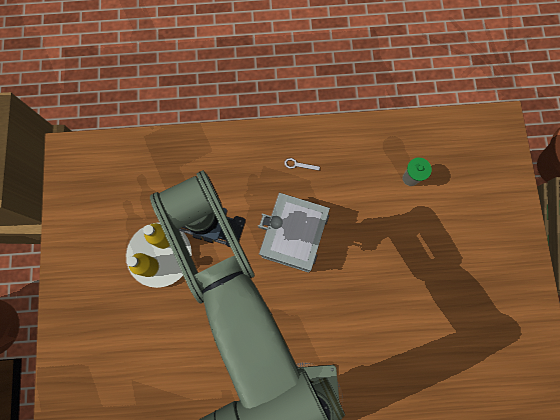

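The lid is shut and flat, the ball lies over it at bin x of about -60 mm (61 expected), and the robot is clear. The bystanders are in place, so I'm handing in.

```bash
python3 -c "
from workcell import env
print(env.job_done())"
```

```text
the job is handed in; nothing more can be done
None
```

I pushed the lid shut, then flipped the latch past its middle so it dropped across and stayed lying over the lid. I handed the job in at about 12 s, with the arm clear of everything.

**Lid:** I pushed it with the shut fingertips until it stopped firmly, with about 14 N on the wrist. Its top then measured flat at about 122 mm (121 mm expected when shut).

**Latch:** the ball ended about 60 mm from the bin's centre on the latch side, against 61 mm expected. It was still there after the arm had moved away.

**Bystanders:** the opener and tumbler look unchanged between the first and last top pictures. The arm partly hid the turntable in the last one, so that comparison was not clean. Both bottles are still standing in the same place by eye.

**Less clean:** when I started pushing the latch, the tapered fingers pressed down on the ball. The wrist read about 27 N sideways and 20 N vertically for a moment. The bin slid a little: about 1 pixel in the pictures, which I estimate as 1–5 mm. It was not tipped or lifted.

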